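# Close the slip box and tuck its flap under the lip

## Robot

A 6-joint arm with a two-finger parallel gripper is mounted at the origin on the work surface. World frame = base frame: x ahead of the robot, y to its left, z up, the work surface at z = 0. Lengths are in mm, angles in rad, forces in N, time in s.
With the tool pointing down it reaches from about 275 to 750 mm from the base axis. Payload 10.2 kg.
Tool frame: the origin (TCP) lies at the very end of the fingers, on their centre line; the grasp point (between the pads) lies 19 mm behind it; z points along the fingers, y is the line along which they close (so a half turn about z gives the same grasp; the last joint's range is limited). The gripper opens to 85 mm and grips with 20 to 120 N. Pads are 22 mm wide; open, the fingers measure 114 mm over their backs; the gripper's body (76 mm by 85 mm) begins 54 mm behind the grasp point. The pads swing forward as they close: fully open they stand 13 mm farther back than shut.
Start: joints at [0.927, 0.313, 1.498, -0, 1.331, -0.223], TCP at [214.471, 479.201, 231.294] pointing down, gripper open.
Joint ranges: [-2.94, 2.94], [-0.97, 2.17], [0.19, 2.56], [-1.23, 4.37], [0.02, 3.11], [-2.88, 2.88]. Speed limits (rad/s): [2.39, 2.39, 3.01, 3.14, 3.14, 3.14].

## Interface

Orientations are given as a unit quaternion [w, x, y, z].
In Python, from rig import ctrl gives the robot as it stands.
- The arm moves only by the shell command python3 -m pendant 'ROWS' [FORCE]. ROWS is JSON, a list that holds one entry, the list of rows, each a list of 5 numbers: the shift along the tool's x, y, z normalised to -1 to 1, where 1 is 200 mm, then the turn about the tool's z normalised to -1 to 1, where 1 is pi rad, then the opening, from 0 (shut) to 1 (fully open). In form: [[[dx, dy, dz, spin, hand], ...]]. A call has 1 to 12 rows; each row is the pose to reach, as a shift and turn from the pose commanded when the call began, along the tool's axes at that moment, turning the shorter way round; what a row does not reach only later rows make up. A row lasts 1/10 s, in which the tool goes at most 50 mm and 8.59 degrees, less where a joint would pass 70% of its speed; a pose out of reach is approached as far as the arm can. A call with a number of a shift or a turn outside -1 to 1 is refused whole. A call with a gripper value outside its range is refused whole. The fingers move at their own pace and stop on an object; FORCE is the grip in N (left out, the last holds). Time passes only in rows, so rows that repeat a pose let the fingers close. It gives the time, the measured TCP pose, the force, the opening and the grip force at its end, in the units of the state.
- ctrl.sense(): the state, without advancing time (a new reading comes with each control period).
- ctrl.capture(name): name is "scene" or "top"; returns (picture, depth): 480x640x3 uint8, blue, green, red; 480x640 float32, mm along the optical axis (not along the pixel's ray), 0 where there is no reading.
- ctrl.get_calibration(name): a dict with "K" (3x3 intrinsics, pixels), "D" ([k1, k2, p1, p2, k3] as OpenCV has them; the pictures are not rectified), "origin" and "rotation" of the camera in the world. Camera axes: x right, y down, z forward; pixel columns grow to the right and rows downward; lengths in mm; the calibration is good to about 2 mm. A picture is of the moment at which its call begins. get_calibration takes no time and is no camera call.
- ctrl.finish_job(): hands the job in; it is judged then, once.
The state is a dict: "time_s": time; "joints": joint angles; "dq": joint speeds; "tau": joint torques, N m; "eef_pos": TCP position; "ee_rot": TCP orientation; "force": force on the tool from outside, world axes, zero at the start; "wrist_torque": the same for the moment, N m; "grip_width": opening from 0.0 (shut) to 1.0 (fully open); "grip_force": force on a finger pad.
Only numpy, scipy, OpenCV 4.12 (cv2) and the standard library are available. Lean on these libraries where they do the work, as an engineer would, in place of code of your own. Each camera call takes 0.05 s, during which the arm holds its last target. There are 200 camera calls.

## Task

The slip box on the counter stands open. With the fingertips, push its hinged flap over and press it down flat on the box, then, while keeping it down, push the flap along towards the steel lip until its free edge is tucked fully home beneath the lip and the flap stays shut by itself. Only push the flap, never pinch it between the fingers, and leave everything around the box where it stands.

Things in the scene. Friction and masses are not known exactly. Their poses are not given: they have to be found in the camera images.
- card_box: Open-topped wooden box fixed to the counter, 150 mm along its x, 150 mm along its y, filled with paper slips; origin at the centre of its underside, z up. Its x axis points level from the hinge end to the lip end: the flap folds over and slides along +x. Side walls 45 mm high. At the +x end stands a 58 mm wall carrying the steel retaining lip.
- lip_edge (a point): Middle of the lower free edge of the steel retaining lip, at x = +56 mm, z = 56 mm in the box's frame. The lip is a 4 mm strip (z 56 to 60 mm), as wide as the box, reaching from x = 56 mm to the end wall at 75 mm; a gap of 3 mm in height lies between its underside and the top of the flat flap.
- flap_hinge (a point): Middle of the flap's hinge axis, which lies along the box's y; at x = -70 mm, z = 49 mm in the box's frame when flap_slide is 0, and moves with the slide along the box's +x.
- flap (a joint): Hinge angle, rad: 0 = flat on the box (stop), pi/2 = upright, 2.0 = stop leaning back away from the lip. Starts about upright, 1.4 to 1.85. A spring opens it: let go untucked, it rises again to 1 rad or more. About 0.13 N m keeps it flat.
- flap_slide (a joint): How far the flap has slid along the box's +x in its slotted hinges, m: 0 = back, 0.020 = stop, fully home. Starts at 0 to 0.002, needs about 3 N to slide, stays where left (a fingertip drawn back while pressing hard drags it back). With the flap flat its edge is 6 mm short of the lip at 0, 14 mm beneath it at 0.020. Slid over 5 mm before it is flat, it lands on the lip.
- flap_outer: Outer board of the flap, brown board 4 mm thick, 138 mm wide, reaching 120 mm from the hinge. Origin on the hinge axis at mid width, x to the free edge, z out of the outer face (up when flat), which is at z = 4 mm. On it a wooden thumb wedge, 110 mm wide: upright back face 9 mm high at x = 70 mm facing the hinge, flat top to 78 mm, sloping down to 104 mm. Bare between hinge and wedge.
- thumb_stop (a point): Foot of the wedge's back face, on the board's outer face, at mid width (x = 70 mm, z = 4 mm in flap_outer). A fingertip can press the board just behind it, on the hinge side, and push the flap along against it.
- flap_edge (a point): Middle of the flap's free edge (x = 120 mm, z = 2 mm in flap_outer).
- flap_lining: Grey lining, 90 x 126 mm and 3 mm thick, on the flap's inner face (x = 14 to 104 mm in flap_outer, z = -3 to 0 mm); fixed to the flap.
- stamp: Bystander, loose: a wooden hand stamp, 32 mm across, 72 mm tall, standing beside the box; origin at the centre of its underside.
- tape: Bystander, loose: a roll of clear tape lying flat, 68 mm across, 24 mm high, on the other side of the box; origin at the centre of its underside.
- lighter: Bystander, loose: a pocket lighter lying flat, 80 x 24 x 13 mm, on the table on the hinge side of the box; origin at the centre of its underside.
- glue: Bystander, loose: a glue bottle, 44 mm across, 115 mm tall; origin at the centre of its underside.
- mug: Bystander, loose: a white mug, 76 mm across, 85 mm tall; origin at the centre of its underside.
- stapler: Bystander, loose: a desk stapler, 130 x 34 x 50 mm, its long side along its x; origin at the centre of its underside.
- notebooks: Bystander, loose: a bundle of notebooks, 105 x 150 x 32 mm; origin at the centre of its underside.

How it is judged (in metres and radians):
On the way:
1. the flap is folded over, down flat on the box (value of joint flap below 0.1 rad), for 0.1 s.
At the end, for the whole second after the job is handed in: The flap lies shut (flap under 0.08 rad) with nothing holding it but the lip, slid at least 12 mm of its 20 mm home so that its edge is 6 mm or more beneath the lip, and at rest (value of joint flap below 0.08 rad and value of joint flap_slide above 0.012 m and velocity of joint flap between -0.05 and 0.05 rad/s); the robot touches nothing.
It fails at once if the flap is pinched: fingers press on both its inner and outer sides (over 1 N each) (contact force between the fingers and flap_lining above 1 N and contact force between the fingers and flap_outer above 1 N).
It fails at once if a bystander is moved or lifted by more than 15 mm (distance of any of stamp, tape, lighter, glue, mug, stapler, notebooks from where it was at the start of the episode above 0.015 m).
It also fails if it takes over 42 s, if anything falls off the work surface, if the arm or the gripper's body presses on something with over 40 N, if the wrist force passes 120 N, or if a joint passes its speed limit or range.

## Working session

There is one attempt and no reset: what is moved stays moved. The work goes in short steps, Python scripts to look and compute and a shell command to move; the robot and the scene stay as the last step left them, time stands still between calls to the robot, and variables do not carry over. Pictures are saved under pics/ and viewed, at most 10 in all, crops included, and the job is handed in when it is done.

```bash
mkdir -p pics; cat > h.py <<'E'
import numpy as np,cv2
from rig import ctrl
def snap(n,f):
    im,d=ctrl.capture(n); cv2.imwrite(f'pics/{f}.png',im); np.save(f'pics/{f}.npy',d); return im,d
def world(n,f,pts):
    c=ctrl.get_calibration(n); K=np.array(c['K'],float);D=np.array(c['D'],float)
    R=np.array(c['rotation'],float); 
    if R.shape!=(3,3):
        from scipy.spatial.transform import Rotation as Ro; R=Ro.from_quat(np.roll(R.ravel(),-1)).as_matrix()
    d=np.load(f'pics/{f}.npy'); out=[]
    for u,v in pts:
        z=np.median([x for x in d[v-1:v+2,u-1:u+2].ravel() if x>0] or [0])
        n_=cv2.undistortPoints(np.array([[[u,v]]],float),K,D)[0,0]
        out.append(R@(np.array([n_[0],n_[1],1])*z)+np.array(c['origin'],float))
    return np.round(np.array(out),1)
E
python3 - <<'E'
from h import *
snap('scene','s0');snap('top','t0')
print(ctrl.sense())
for n in('scene','top'):print(ctrl.get_calibration(n))
E
```

```text
{'time_s': 0.1, 'joints': array([ 9.26612231e-01,  3.13368322e-01,  1.49833441e+00,  5.95424624e-07,
        1.33098796e+00, -2.23396842e-01]), 'dq': array([-0.00056963, -0.00205825, -0.00330439,  0.00240574,  0.00038467,
        0.00011889]), 'tau': array([ 1.79613609e-03, -4.12892783e+01, -2.60140353e+01, -1.27554490e-04,
        2.95489044e-03,  3.04519801e-05]), 'eef_pos': array([214.32710059, 479.02048939, 230.81551459]), 'ee_rot': array([-2.31023210e-04,  2.08844901e-01,  9.77948621e-01, -4.98048772e-04]), 'force': array([ 0.95254762, -0.87567249,  1.00166681]), 'wrist_torque': array([-0.00342313, -0.00425558,  0.03424313]), 'grip_force': 0.0, 'grip_width': 1.0003154214075232}
{'K': array([[570.90003458,   0.        , 322.01225405],
       [  0.        , 570.90003458, 239.30451845],
       [  0.        ,   0.        ,   1.        ]]), 'D': array([-0.05888488,  0.        ,  0.        ,  0.        ,  0.        ]), 'origin': array([1258.98360749, -683.56794196,  755.11353638]), 'rotation': array([-0.40963832,  0.8219767 ,  0.35486275, -0.17499481])}
{'K': array([[433.65206925,   0.        , 319.94933838],
       [  0.        , 433.65206925, 235.59673679],
       [  0.        ,   0.        ,   1.        ]]), 'D': array([-0.03566844,  0.        ,  0.        ,  0.        ,  0.        ]), 'origin': array([ 531.7999844 ,  -29.82425066, 1256.65094547]), 'rotation': array([-0.01260124,  0.71087313, -0.703097  ,  0.01245856])}
```

View pics/s0.png

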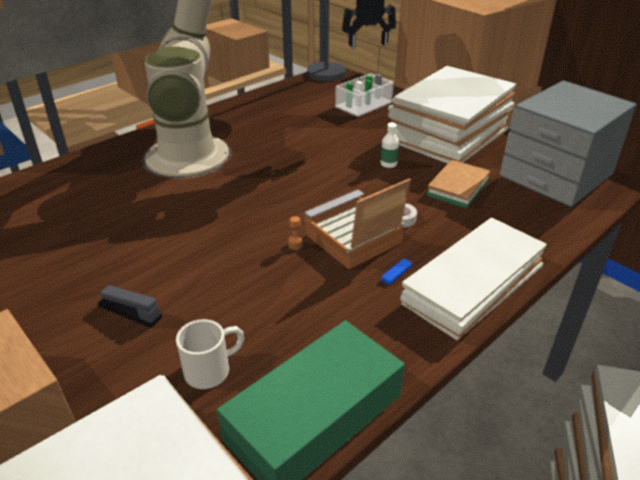

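View pics/t0.png

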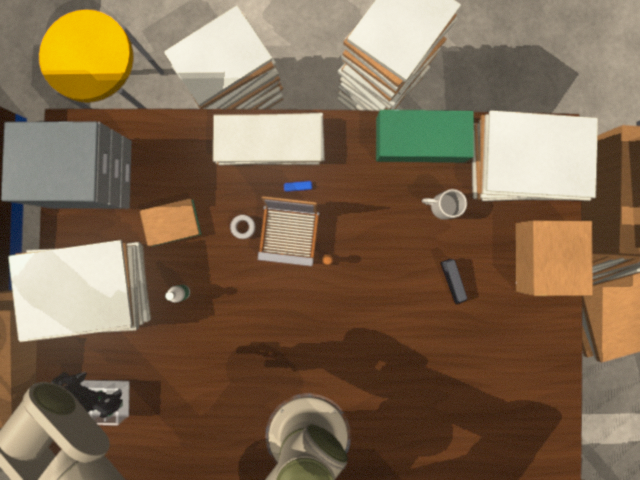

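The scene view shows the box at about (355,228), its flap upright at (383,213) and the stamp at (295,235). In the top view the lip is the grey strip from (259,261) to (312,263), nearer the robot, and the hinge is at about y=203. The tape is at (242,226), the lighter at (298,186) and the stamp at (327,260).

```bash
python3 - <<'E'
from h import *
a=cv2.imread('pics/t0.png')[170:285,215:345]; b=cv2.imread('pics/s0.png')[165:295,275:425]
cv2.imwrite('pics/c0.png',np.hstack([cv2.resize(a,(390,345),interpolation=2),cv2.resize(b,(398,345),interpolation=2)]))
print(world('top','t0',[(262,259),(286,260),(310,261),(327,260),(242,218),(298,186),(262,230),(317,232)]))
d=np.load('pics/t0.npy'); 
uv=[(u,v) for v in range(175,275) for u in range(235,340)]
w=world('top','t0',uv); 
m=(w[:,2]>70); print(w[m][::max(1,m.sum()//25)])
m=(w[:,2]>50)&(w[:,2]<66)
p=w[m]; print(cv2.minAreaRect(p[:,:2].astype(np.float32)),m.sum())
c=p[:,:2]
np.save('w.npy',w)
ws=world('scene','s0',[(362,220),(385,207),(408,190),(365,240),(404,228),(295,225)]);print(ws)
E
```

```text
[[507.9 129.9  58.9]
 [505.8  63.7  57.6]
 [503.9  -2.7  59.5]
 [507.4 -49.3  71.1]
 [623.5 194.   21.1]
 [718.4  35.6  12.2]
 [588.9 133.6  40.4]
 [586.8 -20.6  -1.7]]
[[668.9 115.5 166.8]
 [664.5  90.5 163.5]
 [661.8  82.7 165.6]
 [660.8  99.6 150.6]
 [659.6  42.1 166.3]
 [658.3  78.9 151.8]
 [657.3  21.9 166. ]
 [656.   79.1 149.6]
 [654.8  21.9 165.9]
 [655.5  99.3 129. ]
 [653.5  40.4 152.6]
 [653.7 -15.9 156.9]
 [652.3  59.4 138.3]
 [651.3   2.  153.2]
 [651.8  76.9 116.7]
 [649.5  17.7 144.3]
 [651.3  92.3  95.1]
 [648.7  31.5 126. ]
 [650.1 104.9  78.9]
 [647.7  43.  108.5]
 [647.7 -15.5 115.4]
 [645.5  29.9 105.5]
 [645.4  53.2  76.6]
 [643.1  -7.5 107.1]
 [641.6  -7.2  94.7]
 [510.  -43.8  71.4]]
((571.5881958007812, 34.00090026855469), (202.9683074951172, 150.9332733154297), 83.81877136230469) 468
[[657.6  -6.1 119.7]
 [666.4  49.9 128.6]
 [534.9 297.2   1.6]
 [645.4  20.2  50.9]
 [628.6 170.8  -2.4]
 [517.5 -57.5  59.7]]
```

View pics/c0.png

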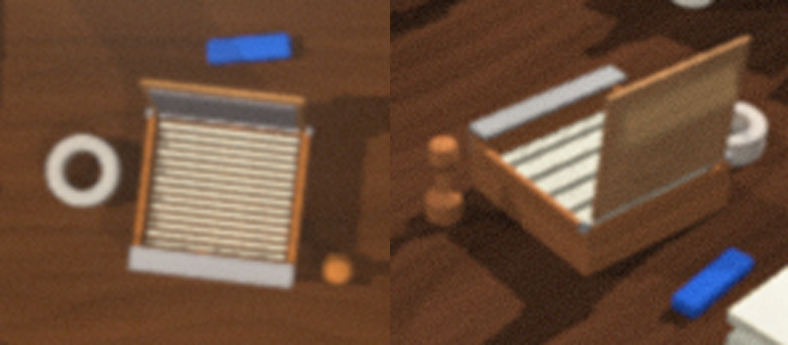

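```bash
python3 - <<'E'
from h import *
w=np.load('w.npy').reshape(100,105,3)
l=w.reshape(-1,3); l=l[(l[:,2]>54)&(l[:,2]<64)&(l[:,0]<535)&(l[:,1]>-30)&(l[:,1]<160)]
r=cv2.minAreaRect(l[:,:2].astype(np.float32));print(r,len(l),l[:,2].mean(),l[:,1].min(),l[:,1].max(),l.mean(0))
vx=cv2.fitLine(l[:,:2].astype(np.float32),cv2.DIST_HUBER,0,.01,.01).ravel();print(vx)
f=w.reshape(-1,3); f=f[(f[:,2]>72)&(f[:,2]<160)&(f[:,0]>600)]
c=f.mean(0)
for _ in range(3):
    A=np.c_[f[:,1:],np.ones(len(f))]; s=np.linalg.lstsq(A,f[:,0],rcond=None)[0]; f=f[abs(A@s-f[:,0])<4]
print('flap x=',s,len(f))
t=w.reshape(-1,3);t=t[(t[:,2]>164)&(t[:,0]>600)];print(np.percentile(t,[5,50,95],0), np.polyfit(t[:,1],t[:,0],1), len(t))
s1=w.reshape(-1,3);s1=s1[(s1[:,2]>62)&(s1[:,1]<-30)];print('stamp',s1.mean(0))
E
```

```text
((510.1097412109375, 67.83323669433594), (148.89317321777344, 21.0435848236084), 84.01350402832031) 412 58.66771844660194 -5.5 141.2 [510.09660194  67.74393204  58.66771845]
[1.06765434e-01 9.94284213e-01 5.10079834e+02 6.77230530e+01]
flap x= [1.00802986e-01 1.31953295e-01 6.29389729e+02] 412
[[652.6   -5.9  164.2 ]
 [659.7   52.4  165.4 ]
 [666.5  109.98 166.7 ]] [1.04874253e-01 6.54422665e+02] 85
stamp [508.68214286 -48.57857143  68.675     ]
```

```bash
python3 -m pendant '[[[-0.25,-0.08,-0.1,0,0],[-0.5,-0.16,-0.1,0,0],[-0.75,-0.24,-0.1,0,0],[-1,-0.314,-0.1,0,0],[-1,-0.314,-0.1,0,0]]]' 20
python3 -m pendant '[[[-0.25,-0.08,0,0,0],[-0.5,-0.16,0,0,0],[-0.75,-0.24,0,0,0],[-1,-0.314,0,0,0],[-1,-0.314,0,0,0]]]'
python3 -m pendant '[[[-0.25,-0.08,0,0,0],[-0.5,-0.16,0,-0.04,0],[-0.75,-0.24,0,-0.08,0],[-1,-0.314,0,-0.1006,0],[-1,-0.314,0,-0.1006,0],[-1,-0.314,0,-0.1006,0]]]'
cat >> h.py <<'E'
from scipy.spatial.transform import Rotation as Ro
C=np.array([575.2,60.9]);X=np.array([-.9945,.105]);Y=np.array([-.105,-.9945])
def box():
    s=ctrl.sense();p=s['eef_pos'];d=p[:2]-C;R=Ro.from_quat(np.roll(s['ee_rot'],-1)).as_matrix()
    print('t',round(s['time_s'],2),'box',np.round([d@X,d@Y,p[2]],1),'toolx',np.round(R[:,0],3),'F',np.round(s['force'],1),'w',round(s['grip_width'],2))
E
python3 -c "
from h import *
box()"
```

```text
time_s: 0.6
eef_pos: [374.1, 337.3, 250.9]
ee_rot: [0.0, 0.211, 0.978, -0.0]
force: [-1.0, 0.7, 0.4]
grip_width: 0.143
grip_force: 0.0
time_s: 1.1
eef_pos: [530.8, 198.1, 250.3]
ee_rot: [-0.0, 0.211, 0.978, -0.0]
force: [-1.4, 0.7, -0.3]
grip_width: 0.0
grip_force: 0.0
time_s: 1.7
eef_pos: [685.6, 61.6, 249.7]
ee_rot: [-0.001, 0.053, 0.999, 0.0]
force: [0.3, 0.9, 0.3]
grip_width: -0.001
grip_force: 0.0
t 1.7 box [-109.8  -12.3  249.7] toolx [-0.994  0.106  0.002] F [0.3 0.9 0.3] w -0.0
```

```bash
python3 -m pendant '[[[-0.09,-0.06,0,0,0],[-0.09,-0.06,0.2,0,0],[-0.09,-0.06,0.4,0,0],[-0.09,-0.06,0.6,0,0],[-0.09,-0.06,0.675,0,0],[-0.09,-0.06,0.675,0,0]]]'
python3 - <<'E'
from h import *
box()
snap('scene','s1'); a=cv2.imread('pics/s1.png')[100:295,275:455]
cv2.imwrite('pics/c1.png',cv2.resize(a,(540,585),interpolation=2))
E
```

```text
time_s: 2.3
eef_pos: [700.6, 49.7, 115.0]
ee_rot: [-0.002, 0.052, 0.999, 0.0]
force: [0.6, 0.2, -0.2]
grip_width: -0.0
grip_force: 0.0
t 2.3 box [-125.9   -2.   115. ] toolx [-0.995  0.103  0.003] F [ 0.6  0.2 -0.2] w -0.0
```

View pics/c1.png

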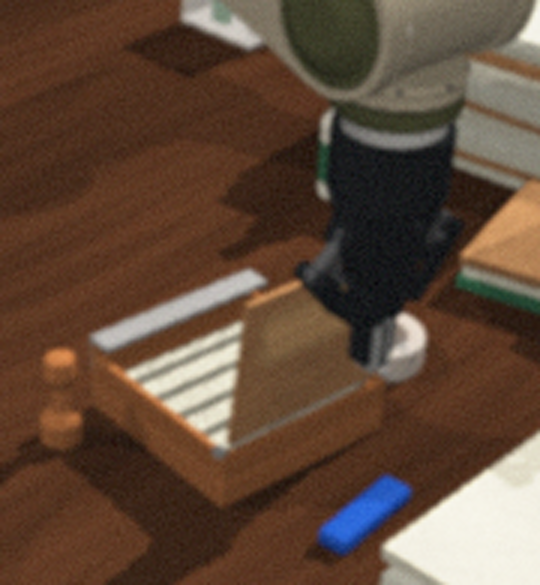

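```bash
python3 -m pendant '[[[0.06,-0.01,0.02,0,0],[0.12,-0.01,0.04,0,0],[0.16,-0.01,0.05,0,0],[0.21,-0.01,0.055,0,0],[0.245,-0.01,0.057,0,0],[0.28,-0.01,0.06,0,0],[0.315,-0.01,0.07,0,0],[0.35,-0.01,0.082,0,0],[0.38,-0.01,0.1,0,0],[0.41,-0.01,0.122,0,0],[0.41,-0.01,0.122,0,0]]]'
python3 - <<'E'
from h import *
box()
snap('scene','s2'); a=cv2.imread('pics/s2.png')[100:295,275:455]
cv2.imwrite('pics/c2.png',cv2.resize(a,(540,585),interpolation=2))
E
```

```text
time_s: 3.45
eef_pos: [619.0, 55.1, 91.1]
ee_rot: [-0.001, 0.052, 0.999, 0.0]
force: [-0.0, 0.3, 0.4]
grip_width: -0.005
grip_force: 0.2
t 3.45 box [-44.2   1.2  91.1] toolx [-0.995  0.104  0.002] F [-0.   0.3  0.4] w -0.0
```

View pics/c2.png

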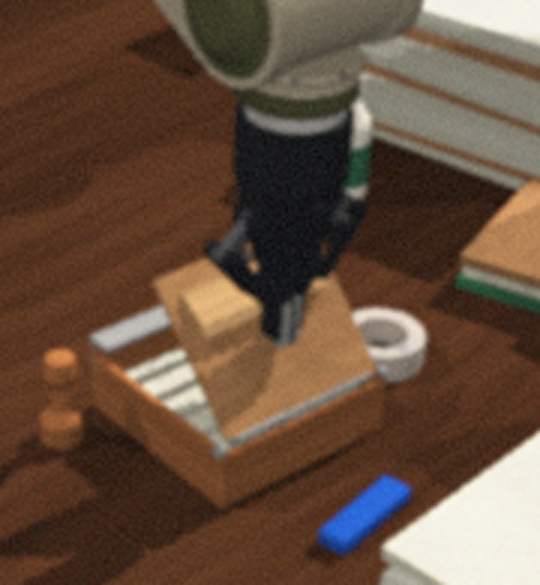

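The flap is folded to about 45°. The fingertip, at crop (285,335), presses the board on the hinge side of the wedge, so I'll continue to flat.

```bash
python3 -m pendant '[[[0.025,0,0.026,0,0],[0.048,0,0.055,0,0],[0.066,0,0.087,0,0],[0.08,0,0.12,0,0],[0.09,0,0.155,0,0],[0.095,0,0.185,0,0],[0.095,0,0.195,0,0],[0.095,0,0.195,0,0]]]'
python3 - <<'E'
from h import *
box()
E
```

```text
time_s: 4.3
eef_pos: [601.1, 56.9, 52.9]
ee_rot: [-0.0, 0.052, 0.999, 0.0]
force: [-2.2, 0.5, 3.9]
grip_width: 0.0
grip_force: 1.8
t 4.3 box [-26.2   1.2  52.9] toolx [-0.995  0.104  0.   ] F [-2.2  0.5  3.9] w 0.0
```

```bash
python3 -m pendant '[[[0,0,0.008,0,0],[0.02,0,0.008,0,0],[0.04,0,0.008,0,0],[0.06,0,0.008,0,0],[0.075,0,0.008,0,0],[0.09,0,0.008,0,0],[0.105,0,0.008,0,0],[0.105,0,0.008,0,0]]]'
python3 -c "
from h import *
box()"
```

```text
time_s: 5.1
eef_pos: [581.7, 59.0, 52.5]
ee_rot: [0.002, 0.052, 0.999, -0.0]
force: [1.7, -0.3, 8.9]
grip_width: -0.003
grip_force: 4.2
t 5.1 box [-6.7  1.3 52.5] toolx [-0.995  0.105 -0.004] F [ 1.7 -0.3  8.9] w -0.0
```

```bash
python3 -m pendant '[[[0.02,0,0,0,0],[0.04,0,0,0,0],[0.055,0,0,0,0],[0.07,0,0,0,0],[0.08,0,0,0,0],[0.08,0,0,0,0]]]'
python3 - <<'E'
from h import *
box()
a,_=snap('top','t3'); b,_=snap('scene','s3')
a=a[170:285,215:345]; b=b[120:295,275:455]
cv2.imwrite('pics/c3.png',np.hstack([cv2.resize(a,(390,345),interpolation=2),cv2.resize(b,(355,345),interpolation=2)]))
E
```

```text
time_s: 5.7
eef_pos: [567.0, 60.4, 52.6]
ee_rot: [0.004, 0.053, 0.999, -0.0]
force: [8.5, 0.1, 4.2]
grip_width: -0.002
grip_force: 4.9
t 5.7 box [ 8.1  1.4 52.6] toolx [-0.994  0.105 -0.008] F [8.5 0.1 4.2] w -0.0
```

View pics/c3.png

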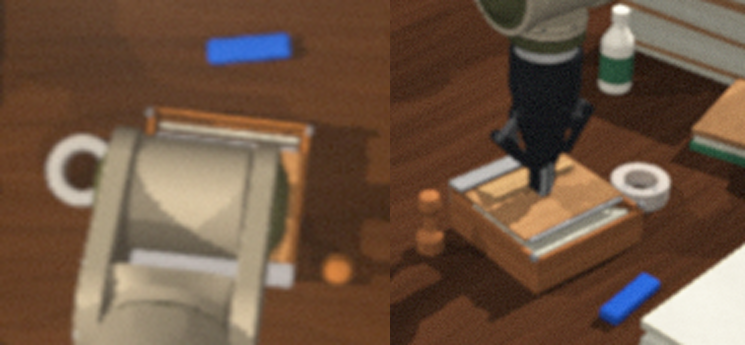

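The flap is flat and the slot behind its hinge has opened, so it has slid. The sideways force is 8.5 N. I'll push a little more to confirm the stop.

```bash
python3 -m pendant '[[[0.01,0,0,0,0],[0.02,0,0,0,0],[0.025,0,0,0,0],[0.025,0,0,0,0]]]'
python3 -c "
from h import *
box()"
```

```text
time_s: 6.2
eef_pos: [566.8, 60.2, 54.0]
ee_rot: [0.01, 0.053, 0.999, -0.0]
force: [27.7, -1.2, -3.4]
grip_width: 0.004
grip_force: 13.7
t 6.2 box [ 8.3  1.6 54. ] toolx [-0.994  0.106 -0.021] F [27.7 -1.2 -3.4] w 0.0
```

Force rose to 28 N with no further motion, so the flap is at its stop. Ease off and lift straight up.

```bash
python3 -m pendant '[[[-0.02,0,-0.005,0,0],[-0.04,0,-0.015,0,0],[-0.045,0,-0.06,0,0],[-0.045,0,-0.2,0,0],[-0.045,0,-0.4,0,0],[-0.045,0,-0.6,0,0]]]'
python3 -m pendant '[[[-0.2,0,-0.1,0,0],[-0.4,0,-0.2,0,0],[-0.6,0,-0.2,0,0],[-0.6,0,-0.2,0,0],[-0.6,0,-0.2,0,0]]]'
python3 - <<'E'
from h import *
box()
a,_=snap('top','t4'); b,_=snap('scene','s4')
uv=[(u,v) for v in range(200,265) for u in range(258,318)]
w=world('top','t4',uv); d=w[:,:2]-C; x=d@X; y=d@Y
for lo in range(-70,75,10):
    m=(x>lo)&(x<lo+10)&(abs(y)<45); print(lo,m.sum(),np.round(np.median(w[m,2]),1) if m.any() else None)
a=a[170:285,215:345]; b=b[165:295,275:425]
cv2.imwrite('pics/c4.png',np.hstack([cv2.resize(a,(390,345),interpolation=2),cv2.resize(b,(398,345),interpolation=2)]))
E
```

```text
time_s: 6.8
eef_pos: [567.7, 60.5, 172.7]
ee_rot: [-0.001, 0.052, 0.999, 0.0]
force: [0.9, -0.4, 0.3]
grip_width: -0.001
grip_force: 0.0
time_s: 7.3
eef_pos: [687.3, 47.8, 210.1]
ee_rot: [-0.001, 0.052, 0.999, 0.0]
force: [-0.6, 0.2, -0.1]
grip_width: 0.003
grip_force: 0.0
t 7.3 box [-112.9    1.2  210.1] toolx [-0.995  0.105  0.002] F [-0.6  0.2 -0.1] w 0.0
-70 20 31.4
-60 1 39.4
-50 6 512.8
-40 7 511.7
-30 171 513.1
-20 219 515.6
-10 213 517.0
0 211 518.7
10 212 522.5
20 230 524.8
30 220 528.1
40 218 530.4
50 216 532.7
60 115 536.2
70 15 59.0
```

View pics/c4.png

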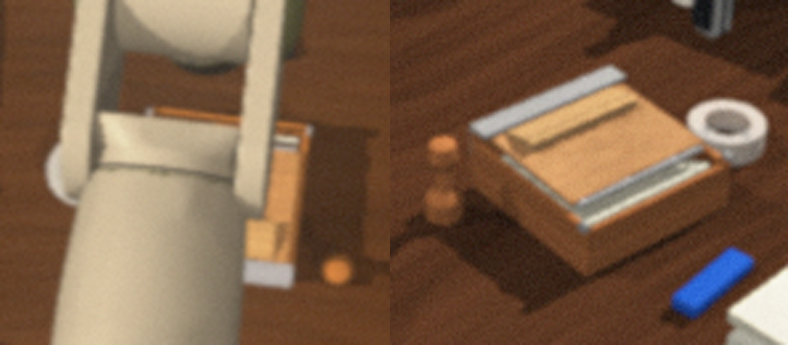

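The flap stays flat with its edge under the lip, and the robot is clear. The stamp, tape and lighter, the three nearest bystanders, are where they started.

```bash
python3 -c "
from rig import ctrl
print(ctrl.finish_job())"
```

```text
the job is handed in; nothing more can be done
None
```

The flap is shut and stays down by itself, pushed to its slide stop with its edge tucked under the lip; the robot is clear, and I handed the job in at about 7.4 s without being shown a verdict.

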